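# Load the display tray and draw it home

### The job

Move the small square box that blocks the runway into the empty bay of the wooden display tray, lying flat. Then reach behind the tray's far wall and gently draw the tray towards you along the runway until it comes under the little roof and presses the hidden spring stop in by a few millimetres, without ramming the stop, and leave it resting there. Do not tip the tray, lose the soap that is already in it, or disturb the other goods.

Things in the scene. Friction and masses are not known exactly. Their poses are not given: they have to be found in the camera images.
- dock: Fixed wooden dock. Origin on the table under the middle of its roof's far edge; x away from the robot along the runway, y left. 6 mm board, 214 wide, x -56..250 mm; two side rails 190 mm apart, tops 28 mm above the table. At the near end (x -56..0) a pocket, closed at front and sides: roof underside 56, top 64 mm above the table.
- tray: Loose wooden tray on the board between the rails, 130 (x) by 184 mm (y). Origin: centre of its underside; axes as the dock's. Floor 5, walls 6 mm thick; near and side walls 32, far wall 42 mm high. A 26 mm high divider (y 20..24 mm) parts a left bay with a soap from the empty right bay. Starts 65 to 81 mm beyond the roof. About 0.7 to 1.1 kg loaded; slides at 2 to 9 N.
- tray_lip (a point): middle of the top outer edge of the tray's far wall (42 mm above the tray's underside); the wall's far face below it is plain, upright and free to a fingertip down to the board
- tray_bay (a point): centre of the floor of the tray's empty right bay (118 x 106 mm)
- balm_center (a point): centre of the small plain square box, 50 x 50 x 22 mm, 50 g, lying on the runway's board between roof and tray; axes along its sides, z up
- soap_center (a point): centre of the boxed soap, 78 x 56 x 26 mm, lying in the tray's narrow left bay
- stop (a joint): Travel (m) of a rubber-faced spring stop hidden in the pocket: 0 untouched, grows as the tray presses it towards the robot. 2.5 N per mm, no preload. Its face stands 8 to 30 mm inside the roof's edge, differs each time and is met by feel. Well home: 2 to 5 mm (pull some 2 to 8 N above sliding); over 6.5 mm is ramming. Let go, it may push back a little until the tray's friction holds.
- jar: bystander: lidded jar 90 x 84 x 121 mm standing to the right; origin at the centre of its underside
- carton: bystander: slim upright carton 40 x 46 x 105 mm standing to the right; origin at the centre of its underside
- tube: bystander: upright tube 38 x 58 x 121 mm to the right; origin at the centre of its underside
Not all that is in view belongs to the job. What is shaped like the part that bears balm_center but purple is not meant. What is shaped like the part that bears soap_center but purple is not meant.

How it is judged:
By the outcome, as a careful person would: the job done as asked, in the order asked, and still so for the second after the job is handed in, with the robot touching nothing.
It also fails if it takes over 67 s, if anything falls off the work surface, if the arm or the gripper's body presses on something with over 40 N, if the wrist force passes 120 N, or if a joint passes its speed limit or range.

### The arm

A 6-joint arm with a two-finger parallel gripper is mounted at the origin on a cart in front of the work surface, level with it; the furniture and walls round the work are solid. World frame = base frame: x ahead of the robot, y to its left, z up, the work surface at z = 0. Lengths are in m, angles in rad, forces in N, time in s.
With the tool pointing down it reaches from about 0.375 to 0.825 m from the base axis. Payload 5.5 kg.
Tool frame: the origin (TCP) lies at the very end of the fingers, on their centre line; the grasp point (between the pads) lies r.hold_point_z behind it (r.hold_point_z is the distance from the TCP to the grasp point, in m); z points along the fingers, y is the direction in which the jaws open and shut (so a half turn about z gives the same grasp; the last joint's range is limited). The gripper opens to 85 mm and grips with 20 to 120 N. Pads are 22 mm wide; open, the fingers measure 114 mm over their backs; the gripper's body (76 mm by 85 mm) begins 54 mm behind the grasp point. The pads swing forward as they close: fully open they stand 13 mm farther back than shut.
Start: joints at [-1.132, 0.314, -0.047, 1.21, 0, 1.571], TCP at [0.255, -0.543, 0.231] pointing down, gripper open.
Joint ranges: [-2.67, 2.67], [-0.69, 1.73], [-1.03, 1.25], [-2.08, 2.16], [-1.42, 1.45], [-3.14, 3.14]. Speed limits (rad/s): [2.39, 2.39, 3.01, 3.14, 3.14, 3.14].

### API

Orientations are given as a unit quaternion [w, x, y, z].
In Python, from rig import r gives the robot as it stands. The module is installed in compiled form; this text tells all that it offers.
- The arm moves only by the tool apply_moves, never from a script. Its argument "targets" is a list that holds one entry, the list of rows, each a list of 5 numbers: the closure, from -1 (fully open) to 1 (shut), then the shift along the tool's x, y, z in m, then the turn about the tool's z in degrees. In form: [[[grip, tx, ty, tz, spin], ...]]. A call has exactly 10 rows; each row is the pose to reach, as a shift and turn from the pose commanded when the call began, along the tool's axes at that moment; what a row does not reach only later rows make up. A row lasts 1/8 s, in which the tool goes at most 62.5 mm and 10.7 degrees, less where a joint would pass 70% of its speed; a pose out of reach is approached as far as the arm can. A call with a gripper value outside its range is refused whole. The fingers move at their own pace and stop on an object; the grip force is fixed at half the most. Time passes only in rows, so rows that repeat a pose let the fingers close, or fill a call up. It gives the time, the measured TCP pose, the force and the opening at its end, in the units of the state.
- r.read_state(): the state, without advancing time (a new reading comes with each control period).
- r.camera(name): name is "scene" or "top"; returns (picture, depth): 384x512x3 uint8, red, green, blue; 384x512 float32, m along the optical axis (not along the pixel's ray), 0 where there is no reading.
- r.get_calibration(name): a dict with "intrinsics" (3x3 intrinsics, pixels), "distortion" ([k1, k2, p1, p2, k3] as OpenCV has them; the pictures are not rectified), "pose" (4x4, takes a point from camera to world coordinates). Camera axes: x right, y down, z forward; pixel columns grow to the right and rows downward; lengths in m; the calibration is good to about 2 mm. A picture is of the moment at which its call begins. get_calibration takes no time and is no camera call.
- r.job_done(): hands the job in, once; it reports no verdict.
The state is a dict: "t": time; "qpos": joint angles; "joint_vel": joint speeds; "joint_torque": joint torques, N m; "ee_pos": TCP position; "orientation": TCP orientation; "force": force on the tool from outside, world axes, zero at the start; "ft_torque": the same for the moment, N m; "finger_gap": finger opening in m.
Only numpy, scipy, OpenCV 4.12 (cv2) and the standard library are available. Lean on these libraries where they do the work, as an engineer would, in place of code of your own. Each camera call takes 0.05 s, during which the arm holds its last target.

## Working session

There is one attempt and no reset: what is moved stays moved. The work goes in short steps, Python scripts to look and compute and a tool call to move; the robot and the scene stay as the last step left them, time stands still between calls to the robot, and variables do not carry over. Pictures are saved under pics/ and viewed, and the job is handed in when it is done.

Besides the shell and the picture viewer there is one more tool, called after "Emit:" by a JSON object that holds its "op" and its "data", one argument or row to a line. apply_moves: Moves the arm, as the interface text tells. Its arguments: {"type":"object","properties":{"targets":{"type":"array"}},"required":["targets"]}

```bash
mkdir -p pics; python3 - <<'E'
from rig import r
import cv2,numpy as np
s=r.read_state();print(s, r.hold_point_z)
for n in("scene","top"):
    p,d=r.camera(n);cv2.imwrite(f"pics/{n}0.png",p[:,:,::-1]);np.savez(f"{n}0.npz",p=p,d=d)
    c=r.get_calibration(n);print(n,c)
E
```

```text
{'t': 0.0, 'qpos': array([-1.13203259e+00,  3.14255253e-01, -4.80637545e-02,  1.21017483e+00,
       -2.47786785e-05,  1.57082684e+00]), 'joint_vel': array([-2.66027852e-05,  1.68559674e-03, -1.09286640e-03, -1.45046086e-04,
       -4.30399150e-04,  1.34785938e-03]), 'joint_torque': array([ 1.74586858e-03, -5.39584994e+01,  3.39751947e+01,  1.95504818e-02,
       -8.43242037e-05, -8.97435598e-06]), 'ee_pos': array([ 0.25464662, -0.54266213,  0.23042374]), 'orientation': array([-8.25711653e-04,  9.76035124e-01,  2.17611390e-01, -1.96816153e-04]), 'force': array([ 0.13067753,  0.04781668, -0.27915429]), 'ft_torque': array([0.00636791, 0.03077024, 0.05844476]), 'finger_gap': 0.08526990456414373} 0.0187
scene {'intrinsics': array([[452.92567099,   0.        , 258.15213812],
       [  0.        , 452.92567099, 194.03213279],
       [  0.        ,   0.        ,   1.        ]]), 'distortion': array([-0.17408052,  0.        ,  0.        ,  0.        ,  0.        ]), 'pose': array([[-0.58989042, -0.46719498,  0.65860318, -0.24685333],
       [-0.80748134,  0.34310064, -0.47984981,  0.68808929],
       [-0.00178375, -0.81486858, -0.579643  ,  0.78750948],
       [ 0.        ,  0.        ,  0.        ,  1.        ]])}
top {'intrinsics': array([[355.94013371,   0.        , 260.20980958],
       [  0.        , 355.94013371, 194.9073903 ],
       [  0.        ,   0.        ,   1.        ]]), 'distortion': array([0.00145022, 0.        , 0.        , 0.        , 0.        ]), 'pose': array([[ 0.00586224, -0.98591421,  0.16714902,  0.36849358],
       [-0.99994281, -0.00428438,  0.00979888,  0.09817827],
       [-0.00894473, -0.16719691, -0.98588295,  1.11198536],
       [ 0.        ,  0.        ,  0.        ,  1.        ]])}
```

View pics/scene0.png

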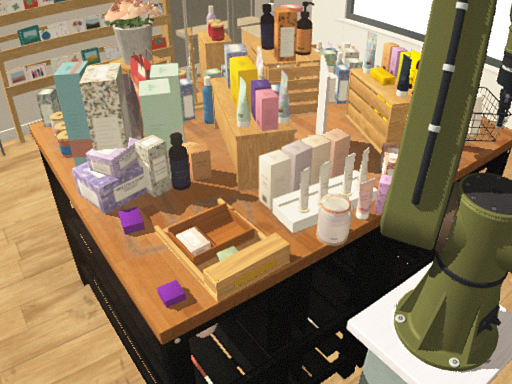

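View pics/top0.png

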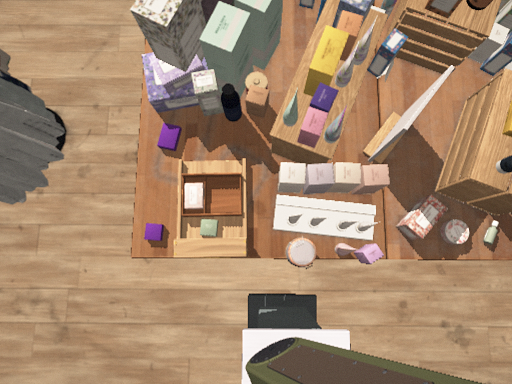

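```bash
cat > h.py <<'E'
from rig import r
import cv2,numpy as np
def ray(n,uv):
    c=r.get_calibration(n);K,D,T=c["intrinsics"],c["distortion"],c["pose"]
    p=cv2.undistortPoints(np.array(uv,float).reshape(-1,1,2),K,D).reshape(-1,2)
    d=np.c_[p,np.ones(len(p))]@T[:3,:3].T
    return T[:3,3],d
def onz(n,uv,z):
    o,d=ray(n,uv); return o+d*((z-o[2])/d[:,2])[:,None]
def cloud(n,depth):
    h,w=depth.shape;v,u=np.mgrid[:h,:w]
    o,d=ray(n,np.c_[u.ravel(),v.ravel()])
    return (o+d*depth.reshape(-1,1)).reshape(h,w,3)
E
python3 - <<'E'
from h import *
for n,(x0,y0,x1,y1),k in(("top",(130,120,310,270),4),("scene",(100,170,360,320),3)):
    p=np.load(n+"0.npz")["p"][y0:y1,x0:x1,::-1]
    cv2.imwrite(f"pics/{n}0c.png",cv2.resize(p,None,fx=k,fy=k,interpolation=cv2.INTER_CUBIC))
E
```

```text
(no output)
```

View pics/top0c.png

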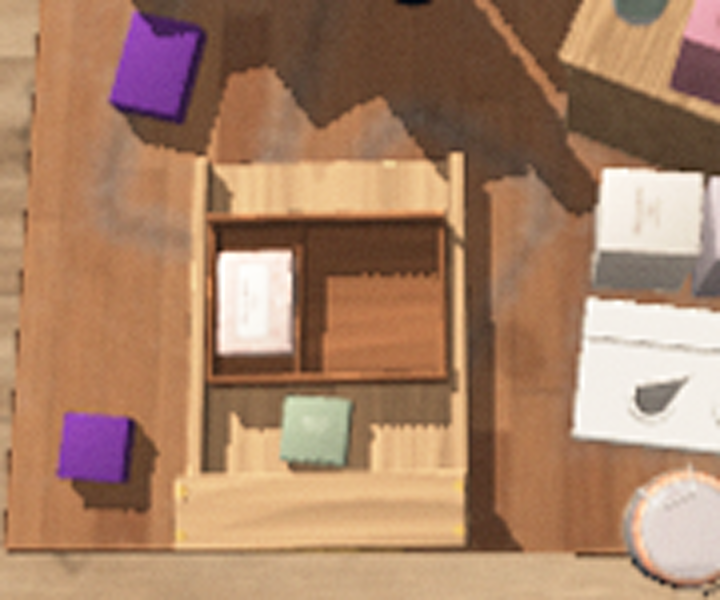

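View pics/scene0c.png

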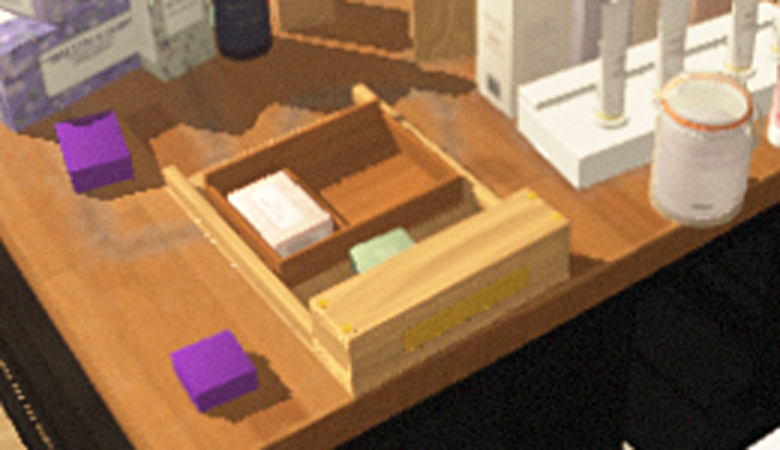

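```bash
python3 - <<'E'
from h import *
f=lambda L:(np.array(L,float)+.5)/4-.5+np.array([130,120])
np.set_printoptions(precision=4,suppress=True)
for nm,L,z in (("roof far",[(178,474),(467,471)],.064),("roof near",[(178,548),(467,545)],.064),
 ("Lrail out",[(195,156),(190,470)],.028),("Rrail out",[(463,153),(466,470)],.028),("Lrail in",[(207,160),(203,470)],.028),("Rrail in",[(451,153),(452,470)],.028),
 ("tray far",[(208,214),(447,214)],.048),("tray near",[(209,382),(447,380)],.038),
 ("balm",[(286,396),(352,397),(347,467),(281,463)],.028),
 ("soap",[(218,251),(293,249),(295,354),(218,356)],.037)):
    P=onz("top",f(L),z);print(nm,P[:,:2].tolist(),P.mean(0)[:2], "yaw",np.degrees(np.arctan2(*(P[1]-P[0])[1::-1])))
z=np.load("top0.npz");C=cloud("top",z["d"]);p=z["p"]
hsv=cv2.cvtColor(p,cv2.COLOR_RGB2HSV)
m=cv2.inRange(hsv,(40,25,60),(95,255,255));m[:, :190]=0;m[:,235:]=0;m[:205]=0;m[250:]=0
print(m.sum()/255,np.median(C[m>0],0)); cs,_=cv2.findContours(m,0,2);c=max(cs,key=cv2.contourArea)
P=onz("top",c.reshape(-1,2),.028);rc=cv2.minAreaRect((P[:,:2]*1000).astype(np.float32));print(rc)
for nm,(u,v) in dict(roof=(208,248),lrail=(180,200),floor=(223,200),board=(212,165),soap=(194,196)).items(): print(nm,C[v,u])
# scene check
z=np.load("scene0.npz");C=cloud("scene",z["d"]);hsv=cv2.cvtColor(z["p"],cv2.COLOR_RGB2HSV)
m=cv2.inRange(hsv,(40,25,60),(95,255,255));m[:,:210]=0;m[:,245:]=0;m[:240]=0;m[270:]=0
print(m.sum()/255,np.median(C[m>0],0),C[m>0].min(0),C[m>0].max(0))
E
```

```text
roof far [[0.4165457044914231, 0.3602649469749231], [0.4198705688108989, 0.14836668273094722]] [0.4182 0.2543] yaw -89.10105416855984
roof near [[0.36311502507655335, 0.357780413590168], [0.36648403696164955, 0.1477057146924196]] [0.3648 0.2527] yaw -89.08121436278661
Lrail out [[0.6670653597015925, 0.3673994536277718], [0.42125974484446777, 0.3602874636565072]] [0.5442 0.3638] yaw -178.34270116829506
Rrail out [[0.6702248798153074, 0.15631161294601223], [0.42238414201980645, 0.15085760972352721]] [0.5463 0.1536] yaw -178.73934793616144
Lrail in [[0.6638495652956224, 0.3577924736880924], [0.42131247452213944, 0.350408064900617]] [0.5426 0.3541] yaw -178.2560820123331
Rrail in [[0.6701929169515273, 0.1657532453170238], [0.4223268623791934, 0.16146436330396446]] [0.5463 0.1636] yaw -179.0086971830811
tray far [[0.6156571974336718, 0.3503986625658412], [0.616354807045638, 0.16688632802595527]] [0.616  0.2586] yaw -89.78219505473045
tray near [[0.4872670880115193, 0.3464064164730913], [0.489665868554187, 0.16563358255190627]] [0.4885 0.256 ] yaw -89.23975338525455
balm [[0.4779047623079873, 0.28926228009006805], [0.47738707393927277, 0.23871704335571126], [0.4241589793485616, 0.24113217566102188], [0.4269090712196524, 0.29134318964631867]] [0.4516 0.2651] yaw -90.58680745112787
soap [[0.5889750677519816, 0.34401899139028297], [0.5907839405340723, 0.2860962923037699], [0.5091281204300924, 0.28188814757913644], [0.5073174858245022, 0.34061551730935413]] [0.5491 0.3132] yaw -88.2112866744523
59.0 [0.4462 0.2699 0.028 ]
((447.7643737792969, 286.597900390625), (5.745997428894043, 33.49274444580078), 85.51591491699219)
roof [0.3885 0.2602 0.0626]
lrail [0.5353 0.3565 0.028 ]
floor [0.5384 0.2256 0.0113]
board [0.6532 0.2645 0.003 ]
soap [0.547  0.3125 0.034 ]
  return _methods._mean(a, axis=axis, dtype=dtype,
  ret = um.true_divide(
Traceback (most recent call last):
ValueError: zero-size array to reduction operation minimum which has no identity
```

Candidates for the balm are the pale-green square box on the runway, top (208,227), and the purple square box, top (154,232). For the soap they are the white box in the left bay, top (194,196), and the purple box, top (169,138). I choose the green box, lying between roof and tray, and the close crop confirms it. It is centred at about (0.452, 0.265), turned about -2°.

Emit:
{"op": "apply_moves", "data": {
  "targets": [
    [[-1,0.283,-0.191,0,-100],[-1,0.283,-0.191,0,-100],[-1,0.283,-0.191,0,-100],[-1,0.283,-0.191,0,-100],[-1,0.283,-0.191,0,-100],[-1,0.283,-0.191,0,-100],[-1,0.283,-0.191,0,-100],[-1,0.283,-0.191,0,-100],[-1,0.283,-0.191,0,-100],[-1,0.283,-0.191,0,-100]]
  ]
}}

```text
t: 1.35
ee_pos: [0.4297, -0.2498, 0.2309]
orientation: [-0.0, 0.459, 0.888, 0.0]
force: [0.7, 0.3, -0.1]
finger_gap: 0.0855
```

Emit:
{"op": "apply_moves", "data": {
  "targets": [
    [[-1,0.407,0.316,0,-52.5],[-1,0.407,0.316,0,-52.5],[-1,0.407,0.316,0,-52.5],[-1,0.407,0.316,0,-52.5],[-1,0.407,0.316,0,-52.5],[-1,0.407,0.316,0,-52.5],[-1,0.407,0.316,0,-52.5],[-1,0.407,0.316,0,-52.5],[-1,0.407,0.316,0.05,-52.5],[-1,0.407,0.316,0.1,-52.5]]
  ]
}}

```text
t: 2.6
ee_pos: [0.4542, 0.2667, 0.1301]
orientation: [0.001, 0.019, 1.0, 0.0]
force: [-0.4, -0.5, -0.2]
finger_gap: 0.0856
```

```bash
python3 - <<'E'
from h import *
s=r.read_state();print(s['t'],s['ee_pos'],s['orientation'],s['qpos'],s['force'])
p,d=r.camera("scene");cv2.imwrite("pics/scene1.png",cv2.resize(p[150:330,100:360,::-1],None,fx=3,fy=3,interpolation=cv2.INTER_CUBIC))
E
```

```text
2.6 [0.45422868 0.2667456  0.13014408] [6.00586154e-04 1.91151162e-02 9.99817014e-01 4.37059792e-04] [ 5.30917731e-01  2.40265775e-01 -3.84129761e-01  9.44919867e-01
  1.17320547e-04  5.69150390e-01] [-0.37255098 -0.47915697 -0.23262527]
```

View pics/scene1.png

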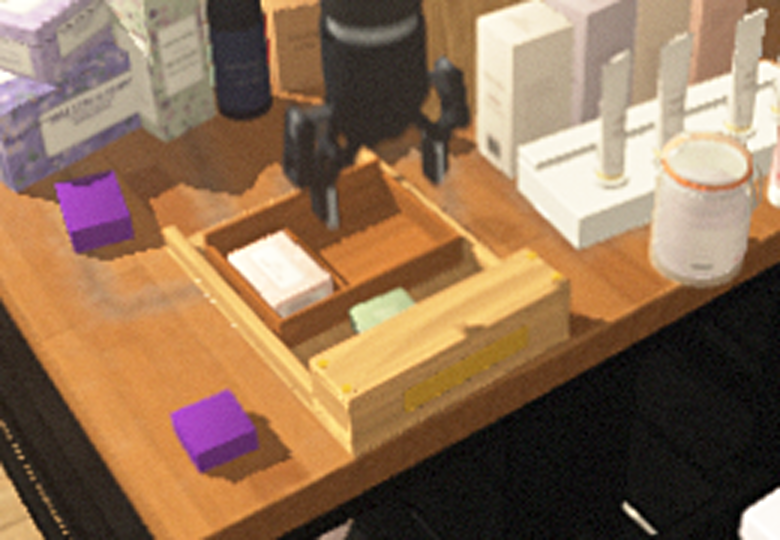

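The scene crop shows the open jaws above the runway, astride the green box at crop (383,312), with nothing in the way of going down.

Emit:
{"op": "apply_moves", "data": {
  "targets": [
    [[-1,0,0,0.03,0],[-1,0,0,0.06,0],[-1,0,0,0.08,0],[-1,0,0,0.095,0],[-1,0,0,0.105,0],[-1,0,0,0.112,0],[-1,0,0,0.118,0],[-1,0,0,0.121,0],[-1,0,0,0.121,0],[-1,0,0,0.121,0]]
  ]
}}

```text
t: 3.9
ee_pos: [0.4543, 0.2648, 0.0106]
orientation: [0.0, 0.021, 1.0, 0.0]
force: [0.4, 0.4, -0.3]
finger_gap: 0.0858
```

Emit:
{"op": "apply_moves", "data": {
  "targets": [
    [[-0.6,0,0,0,0],[-0.5,0,0,0,0],[-0.4,0,0,0,0],[-0.3,0,0,0,0],[-0.2,0,0,0,0],[0,0,0,0,0],[0.3,0,0,0,0],[0.6,0,0,0,0],[1,0,0,0,0],[1,0,0,0,0]]
  ]
}}

```text
t: 5.15
ee_pos: [0.4544, 0.2649, 0.0108]
orientation: [0.0, 0.021, 1.0, 0.0]
force: [-0.7, -0.1, 5.3]
finger_gap: 0.0485
```

```bash
python3 - <<'E'
from h import *
s=r.read_state();print(s['t'],s['ee_pos'],s['orientation'],s['force'],s['finger_gap'])
p,d=r.camera("scene");cv2.imwrite("pics/scene2.png",cv2.resize(p[150:330,100:360,::-1],None,fx=3,fy=3,interpolation=cv2.INTER_CUBIC))
E
```

```text
5.15 [0.45436708 0.26491222 0.0107695 ] [2.77869922e-04 2.05907674e-02 9.99787921e-01 2.38677329e-04] [-0.70511973 -0.08325366  5.26482615] 0.048495959742190294
```

View pics/scene2.png

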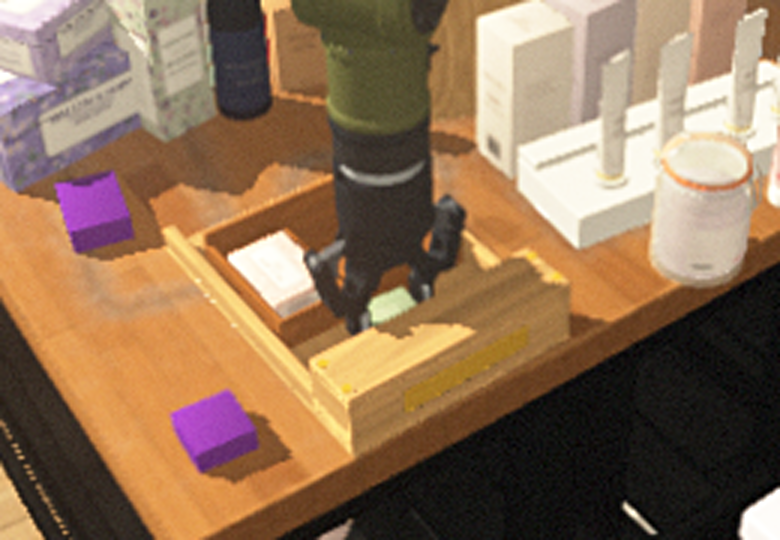

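The jaws hold the green box at crop (390,305) with a 48.5 mm opening. Next is the lift.

Emit:
{"op": "apply_moves", "data": {
  "targets": [
    [[1,0,0,-0.005,0],[1,0,0,-0.015,0],[1,0,0,-0.03,0],[1,0,0,-0.045,0],[1,0,0,-0.06,0],[1,0,0,-0.075,0],[1,0,0,-0.09,0],[1,0,0,-0.1,0],[1,0,0,-0.1,0],[1,0,0,-0.1,0]]
  ]
}}

```text
t: 6.45
ee_pos: [0.4538, 0.2645, 0.1099]
orientation: [-0.0, 0.021, 1.0, -0.0]
force: [-0.6, 0.3, -1.5]
finger_gap: 0.0486
```

```bash
python3 - <<'E'
from h import *
s=r.read_state();print(s['t'],s['ee_pos'],s['orientation'],s['force'],s['finger_gap'])
p,d=r.camera("scene");cv2.imwrite("pics/scene3.png",cv2.resize(p[150:330,100:360,::-1],None,fx=3,fy=3,interpolation=cv2.INTER_CUBIC))
p,d=r.camera("top");cv2.imwrite("pics/top3.png",cv2.resize(p[120:270,130:310,::-1],None,fx=4,fy=4,interpolation=cv2.INTER_CUBIC))
E
```

```text
6.45 [0.4537561  0.26448722 0.10985478] [-3.36917739e-04  2.05878151e-02  9.99787970e-01 -2.06111145e-04] [-0.63014075  0.34619515 -1.47058998] 0.04862202149531357
```

View pics/scene3.png

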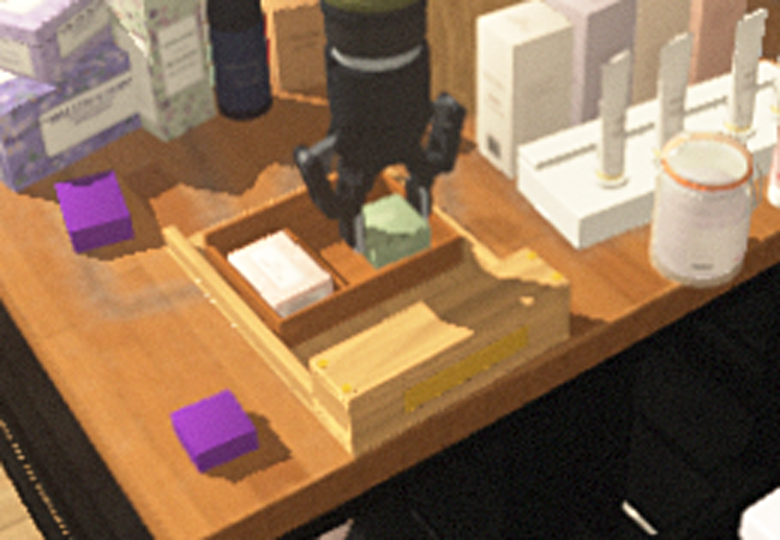

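View pics/top3.png

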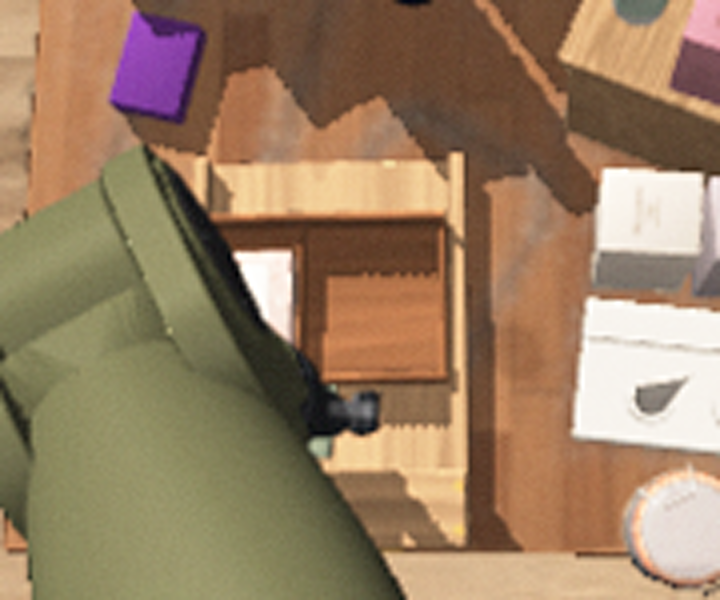

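The box is held level in the jaws at scene crop (393,230). Top crop: the bay is empty, with its middle at (375,300). I carry the box over the bay, then lower it.

Emit:
{"op": "apply_moves", "data": {
  "targets": [
    [[1,-0.02,-0.007,0,-3.5],[1,-0.045,-0.016,0,-3.5],[1,-0.07,-0.025,0,-3.5],[1,-0.09,-0.033,0,-3.5],[1,-0.1015,-0.037,0,-3.5],[1,-0.1015,-0.037,0,-3.5],[1,-0.1015,-0.037,0.02,-3.5],[1,-0.1015,-0.037,0.03,-3.5],[1,-0.1015,-0.037,0.04,-3.5],[1,-0.1015,-0.037,0.04,-3.5]]
  ]
}}

```text
t: 7.8
ee_pos: [0.5531, 0.2235, 0.0696]
orientation: [-0.001, -0.01, 1.0, -0.0]
force: [0.3, -0.3, 0.4]
finger_gap: 0.0487
```

```bash
python3 - <<'E'
from h import *
s=r.read_state();print(s['t'],s['ee_pos'],s['orientation'],s['force'],s['finger_gap'])
p,d=r.camera("scene");cv2.imwrite("pics/scene4.png",cv2.resize(p[150:330,100:360,::-1],None,fx=3,fy=3,interpolation=cv2.INTER_CUBIC))
E
```

```text
7.8 [0.55312029 0.2234755  0.0695793 ] [-7.35137069e-04 -1.01525896e-02  9.99948156e-01 -2.64591762e-04] [ 0.25897605 -0.27798207  0.4204801 ] 0.0486970728532059
```

View pics/scene4.png

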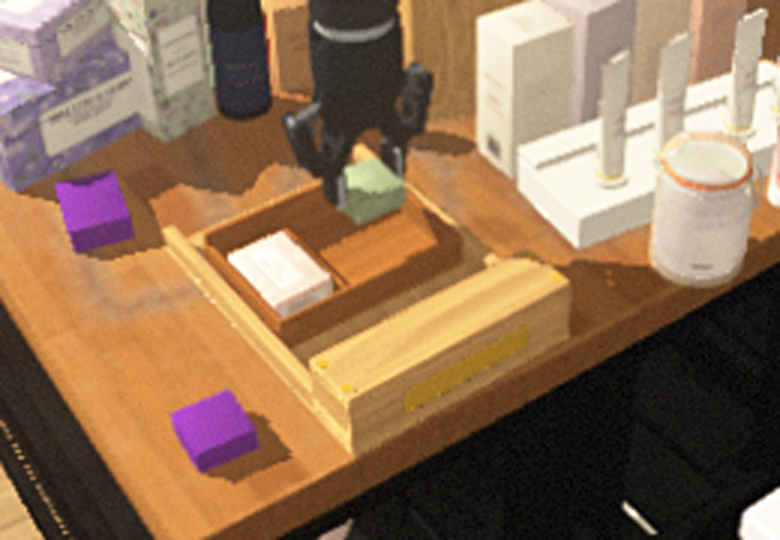

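The box hangs above the bay at crop (372,192). Now I lower it: commanded z 0.070 to 0.017.

Emit:
{"op": "apply_moves", "data": {
  "targets": [
    [[1,0,0,0.01,0],[1,0,0,0.02,0],[1,0,0,0.03,0],[1,0,0,0.037,0],[1,0,0,0.043,0],[1,0,0,0.047,0],[1,0,0,0.05,0],[1,0,0,0.052,0],[1,0,0,0.053,0],[1,0,0,0.053,0]]
  ]
}}

```text
t: 9.1
ee_pos: [0.554, 0.2236, 0.0174]
orientation: [0.0, -0.01, 1.0, 0.0]
force: [-0.2, -0.3, -1.1]
finger_gap: 0.0485
```

Emit:
{"op": "apply_moves", "data": {
  "targets": [
    [[1,0,0,0.001,0],[1,0,0,0.001,0],[-0.15,0,0,0.001,0],[-0.25,0,0,0.001,0],[-0.35,0,0,0.001,0],[-0.42,0,0,0.001,0],[-0.42,0,0,0.001,0],[-0.42,0,0,0.001,0],[-0.42,0,0,0.001,0],[-0.42,0,0,0.001,0]]
  ]
}}

```text
t: 10.35
ee_pos: [0.554, 0.2236, 0.0163]
orientation: [0.0, -0.01, 1.0, 0.0]
force: [0.2, -0.4, 0.2]
finger_gap: 0.0606
```

Emit:
{"op": "apply_moves", "data": {
  "targets": [
    [[-0.42,0,0,-0.005,0],[-0.42,0,0,-0.015,0],[-0.42,0,0,-0.03,0],[-0.42,0,0,-0.05,0],[-0.42,0,0,-0.07,0],[-0.42,0,0,-0.09,0],[-0.42,0,0,-0.11,0],[-0.42,0,0,-0.125,0],[0,0,0,-0.125,0],[1,0,0,-0.125,0]]
  ]
}}

```text
t: 11.6
ee_pos: [0.5536, 0.2234, 0.1408]
orientation: [-0.0, -0.01, 1.0, -0.0]
force: [0.4, 0.2, -0.6]
finger_gap: 0.0255
```

```bash
python3 - <<'E'
from h import *
s=r.read_state();print(s['t'],s['ee_pos'],s['orientation'],s['force'],s['finger_gap'])
p,d=r.camera("scene");cv2.imwrite("pics/scene5.png",cv2.resize(p[150:330,100:360,::-1],None,fx=3,fy=3,interpolation=cv2.INTER_CUBIC))
p,d=r.camera("top");cv2.imwrite("pics/top5.png",cv2.resize(p[120:270,130:310,::-1],None,fx=4,fy=4,interpolation=cv2.INTER_CUBIC))
z=np.load("top0.npz");C=cloud("top",z["d"])
for u,v in ((231,100),(231,88),(256,95),(205,90),(169,138),(208,100)): print(u,v,C[v,u])
sel=(C[...,2]>.05)&(C[...,0]>.6)&(C[...,0]<.8)&(C[...,1]>.1)&(C[...,1]<.4)
print(C[sel][np.argsort(C[sel][:,0])][:8])
E
```

```text
11.6 [0.55360911 0.22341356 0.14084289] [-3.37381358e-04 -9.98643096e-03  9.99950071e-01 -1.17686455e-04] [ 0.39193495  0.21938739 -0.56460466] 0.025515876994287947
231 100 [0.81275067 0.1943596  0.13914348]
231 88 [0.83118532 0.1913001  0.17716065]
256 95 [0.84770066 0.12282709 0.09818444]
205 90 [0.83101772 0.26640683 0.16498876]
169 138 [0.73441672 0.40006681 0.02881465]
208 100 [0.82616    0.26624985 0.10949712]
[[0.61203056 0.34822476 0.05182939]
 [0.61239478 0.28094665 0.05136816]
 [0.61255544 0.29950854 0.05036335]
 [0.61266038 0.26885493 0.05041709]
 [0.61502276 0.34821529 0.05243576]
 [0.61515508 0.32989831 0.05216816]
 [0.61534021 0.25330363 0.05262299]
 [0.61578949 0.28431648 0.05019489]]
```

View pics/scene5.png

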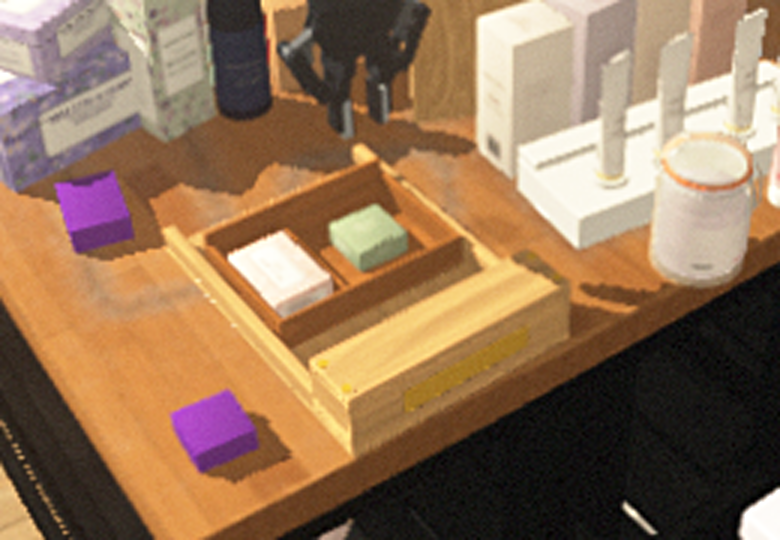

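View pics/top5.png

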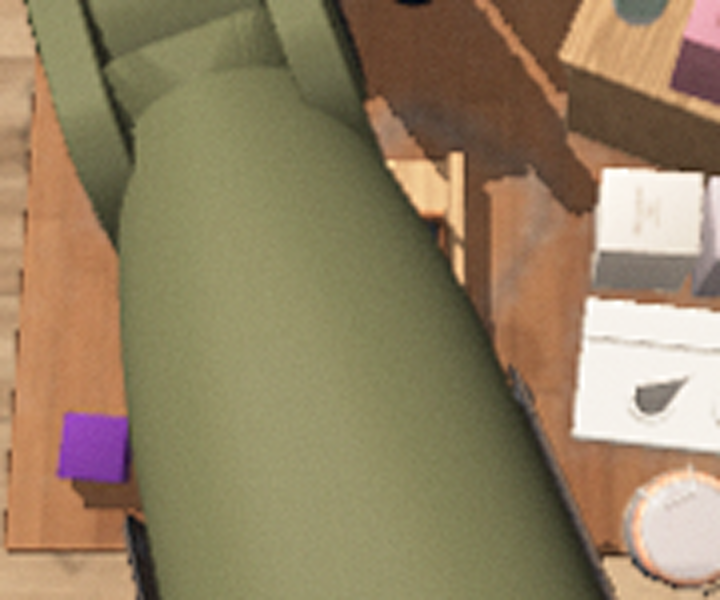

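The balm lies flat in the right bay at scene crop (368,237) and the soap is unchanged at (280,272). Next I go behind the far wall with the fingers shut.

Emit:
{"op": "apply_moves", "data": {
  "targets": [
    [[1,-0.03,0.011,0,0],[1,-0.06,0.022,0,0],[1,-0.09,0.034,0,0],[1,-0.09,0.034,0,0],[1,-0.09,0.034,0.02,0],[1,-0.09,0.034,0.04,0],[1,-0.09,0.034,0.06,0],[1,-0.09,0.034,0.07,0],[1,-0.09,0.034,0.075,0],[1,-0.09,0.034,0.075,0]]
  ]
}}

```text
t: 12.95
ee_pos: [0.6432, 0.2593, 0.0664]
orientation: [-0.0, -0.01, 1.0, -0.0]
force: [-0.1, 0.3, 0.1]
finger_gap: 0.0001
```

```bash
python3 - <<'E'
from h import *
s=r.read_state();print(s['t'],s['ee_pos'],s['orientation'],s['force'],s['finger_gap'])
p,d=r.camera("scene");cv2.imwrite("pics/scene6.png",cv2.resize(p[150:330,100:360,::-1],None,fx=3,fy=3,interpolation=cv2.INTER_CUBIC))
E
```

```text
12.95 [0.64319865 0.25926909 0.06642482] [-2.45010679e-05 -9.94320848e-03  9.99950565e-01 -8.26426429e-06] [-0.11370791  0.34339793  0.09595393] 0.00011954586033377798
```

View pics/scene6.png

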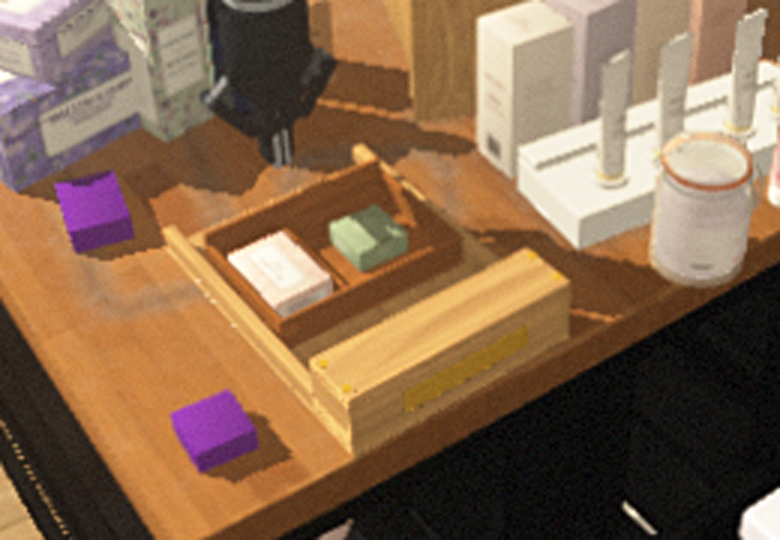

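The shut fingers stand behind the far wall, at crop (280,150). I go down and then close in on the wall.

Emit:
{"op": "apply_moves", "data": {
  "targets": [
    [[1,0,0,0.015,0],[1,0,0,0.03,0],[1,0,0,0.04,0],[1,0,0,0.047,0],[1,0,0,0.05,0],[1,0,0,0.05,0],[1,0.003,0,0.05,0],[1,0.006,0,0.05,0],[1,0.008,0,0.05,0],[1,0.008,0,0.05,0]]
  ]
}}

```text
t: 14.25
ee_pos: [0.6351, 0.2592, 0.0165]
orientation: [0.0, -0.01, 1.0, 0.0]
force: [0.6, -0.2, 0.6]
finger_gap: 0.0003
```

Emit:
{"op": "apply_moves", "data": {
  "targets": [
    [[1,0.001,0,0,0],[1,0.003,0,0,0],[1,0.005,0,0,0],[1,0.007,0,0,0],[1,0.009,0,0,0],[1,0.011,0,0,0],[1,0.013,0,0,0],[1,0.015,0,0,0],[1,0.017,0,0,0],[1,0.019,0,0,0]]
  ]
}}

```text
t: 15.5
ee_pos: [0.6162, 0.2588, 0.0164]
orientation: [0.0, -0.01, 1.0, 0.0]
force: [4.2, -0.4, -1.0]
finger_gap: -0.0002
```

Emit:
{"op": "apply_moves", "data": {
  "targets": [
    [[1,0.003,0,0,0],[1,0.006,0,0,0],[1,0.009,0,0,0],[1,0.012,0,0,0],[1,0.015,0,0,0],[1,0.018,0,0,0],[1,0.021,0,0,0],[1,0.024,0,0,0],[1,0.027,0,0,0],[1,0.03,0,0,0]]
  ]
}}

```text
t: 16.75
ee_pos: [0.5862, 0.2582, 0.0163]
orientation: [0.0, -0.01, 1.0, 0.0]
force: [3.7, 0.2, -1.3]
finger_gap: 0.0001
```

```bash
python3 - <<'E'
from h import *
s=r.read_state();print(s['t'],s['ee_pos'],s['orientation'],s['force'],s['finger_gap'])
p,d=r.camera("scene");cv2.imwrite("pics/scene7.png",cv2.resize(p[150:330,100:360,::-1],None,fx=3,fy=3,interpolation=cv2.INTER_CUBIC))
E
```

```text
16.75 [0.58616327 0.25819875 0.01633445] [ 5.72521468e-05 -9.94610601e-03  9.99950535e-01  7.56736293e-06] [ 3.73252866  0.19047175 -1.29284132] 0.00010860208509047376
```

View pics/scene7.png

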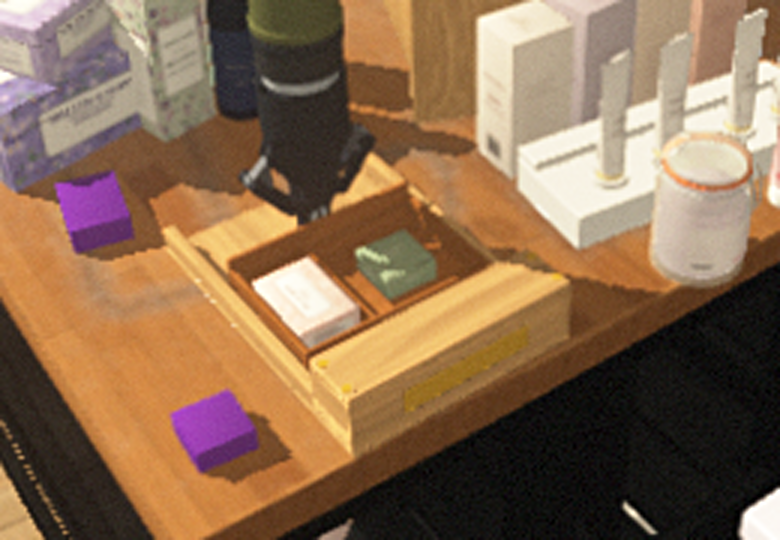

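The tray follows straight, with box and soap still lying in it at crop (395,262) and (305,300). Friction is about 4 N. I pull on.

Emit:
{"op": "apply_moves", "data": {
  "targets": [
    [[1,0.003,0,0,0],[1,0.006,0,0,0],[1,0.009,0,0,0],[1,0.012,0,0,0],[1,0.015,0,0,0],[1,0.018,0,0,0],[1,0.02,0,0,0],[1,0.022,0,0,0],[1,0.024,0,0,0],[1,0.026,0,0,0]]
  ]
}}

```text
t: 18.05
ee_pos: [0.5603, 0.2577, 0.0163]
orientation: [0.0, -0.01, 1.0, 0.0]
force: [4.7, 0.4, -1.4]
finger_gap: -0.0002
```

Emit:
{"op": "apply_moves", "data": {
  "targets": [
    [[1,0.0004,0,0,0],[1,0.0008,0,0,0],[1,0.0012,0,0,0],[1,0.0016,0,0,0],[1,0.002,0,0,0],[1,0.0024,0,0,0],[1,0.0028,0,0,0],[1,0.0032,0,0,0],[1,0.0036,0,0,0],[1,0.004,0,0,0]]
  ]
}}

```text
t: 19.3
ee_pos: [0.5563, 0.2576, 0.0163]
orientation: [0.0, -0.01, 1.0, 0.0]
force: [4.8, 0.5, -0.1]
finger_gap: -0.0002
```

Emit:
{"op": "apply_moves", "data": {
  "targets": [
    [[1,0.0003,0,0,0],[1,0.0006,0,0,0],[1,0.001,0,0,0],[1,0.0013,0,0,0],[1,0.0016,0,0,0],[1,0.002,0,0,0],[1,0.0023,0,0,0],[1,0.0026,0,0,0],[1,0.003,0,0,0],[1,0.003,0,0,0]]
  ]
}}

```text
t: 20.55
ee_pos: [0.5533, 0.2576, 0.0163]
orientation: [0.0, -0.01, 1.0, 0.0]
force: [4.7, -0.0, -0.0]
finger_gap: -0.0002
```

Emit:
{"op": "apply_moves", "data": {
  "targets": [
    [[1,0.0003,0,0,0],[1,0.0006,0,0,0],[1,0.001,0,0,0],[1,0.0013,0,0,0],[1,0.0016,0,0,0],[1,0.002,0,0,0],[1,0.0023,0,0,0],[1,0.0026,0,0,0],[1,0.003,0,0,0],[1,0.003,0,0,0]]
  ]
}}

```text
t: 21.8
ee_pos: [0.5503, 0.2575, 0.0163]
orientation: [0.0, -0.01, 1.0, -0.0]
force: [4.8, -0.0, 0.9]
finger_gap: -0.0001
```

Emit:
{"op": "apply_moves", "data": {
  "targets": [
    [[1,0.0003,0,0,0],[1,0.0006,0,0,0],[1,0.001,0,0,0],[1,0.0013,0,0,0],[1,0.0016,0,0,0],[1,0.002,0,0,0],[1,0.0023,0,0,0],[1,0.0026,0,0,0],[1,0.003,0,0,0],[1,0.003,0,0,0]]
  ]
}}

```text
t: 23.05
ee_pos: [0.5473, 0.2574, 0.0163]
orientation: [0.0, -0.01, 1.0, 0.0]
force: [4.6, -0.1, 1.9]
finger_gap: -0.0002
```

Emit:
{"op": "apply_moves", "data": {
  "targets": [
    [[1,0.0003,0,0,0],[1,0.0006,0,0,0],[1,0.001,0,0,0],[1,0.0013,0,0,0],[1,0.0016,0,0,0],[1,0.002,0,0,0],[1,0.0023,0,0,0],[1,0.0026,0,0,0],[1,0.003,0,0,0],[1,0.003,0,0,0]]
  ]
}}

```text
t: 24.3
ee_pos: [0.5443, 0.2574, 0.0164]
orientation: [0.0, -0.01, 1.0, 0.0]
force: [5.4, 0.7, 0.6]
finger_gap: 0.0001
```

Emit:
{"op": "apply_moves", "data": {
  "targets": [
    [[1,0.0003,0,0,0],[1,0.0006,0,0,0],[1,0.001,0,0,0],[1,0.0013,0,0,0],[1,0.0016,0,0,0],[1,0.002,0,0,0],[1,0.0023,0,0,0],[1,0.0026,0,0,0],[1,0.003,0,0,0],[1,0.003,0,0,0]]
  ]
}}

```text
t: 25.55
ee_pos: [0.5413, 0.2573, 0.0163]
orientation: [0.0, -0.01, 1.0, 0.0]
force: [4.5, 0.2, 1.0]
finger_gap: 0.0005
```

Emit:
{"op": "apply_moves", "data": {
  "targets": [
    [[1,0.0003,0,0,0],[1,0.0006,0,0,0],[1,0.001,0,0,0],[1,0.0013,0,0,0],[1,0.0016,0,0,0],[1,0.002,0,0,0],[1,0.0023,0,0,0],[1,0.0026,0,0,0],[1,0.003,0,0,0],[1,0.003,0,0,0]]
  ]
}}

```text
t: 26.8
ee_pos: [0.5383, 0.2572, 0.0163]
orientation: [0.0, -0.01, 1.0, -0.0]
force: [5.0, -0.2, 1.3]
finger_gap: -0.0
```

Emit:
{"op": "apply_moves", "data": {
  "targets": [
    [[1,0.0003,0,0,0],[1,0.0006,0,0,0],[1,0.001,0,0,0],[1,0.0013,0,0,0],[1,0.0016,0,0,0],[1,0.002,0,0,0],[1,0.0023,0,0,0],[1,0.0026,0,0,0],[1,0.003,0,0,0],[1,0.003,0,0,0]]
  ]
}}

```text
t: 28.05
ee_pos: [0.5354, 0.2572, 0.0163]
orientation: [0.0, -0.01, 1.0, 0.0]
force: [5.8, 0.7, 1.7]
finger_gap: 0.0
```

Emit:
{"op": "apply_moves", "data": {
  "targets": [
    [[1,0.0002,0,0,0],[1,0.0004,0,0,0],[1,0.0006,0,0,0],[1,0.0008,0,0,0],[1,0.001,0,0,0],[1,0.0012,0,0,0],[1,0.0014,0,0,0],[1,0.0016,0,0,0],[1,0.0018,0,0,0],[1,0.002,0,0,0]]
  ]
}}

```text
t: 29.3
ee_pos: [0.5334, 0.2572, 0.0163]
orientation: [0.0, -0.01, 1.0, 0.0]
force: [4.7, -0.5, 1.6]
finger_gap: 0.0003
```

Emit:
{"op": "apply_moves", "data": {
  "targets": [
    [[1,0.0003,0,0,0],[1,0.0006,0,0,0],[1,0.001,0,0,0],[1,0.0013,0,0,0],[1,0.0016,0,0,0],[1,0.002,0,0,0],[1,0.0023,0,0,0],[1,0.0026,0,0,0],[1,0.003,0,0,0],[1,0.003,0,0,0]]
  ]
}}

```text
t: 30.55
ee_pos: [0.5309, 0.2574, 0.0164]
orientation: [0.001, -0.01, 1.0, 0.0]
force: [7.3, 1.4, -0.9]
finger_gap: 0.0002
```

Emit:
{"op": "apply_moves", "data": {
  "targets": [
    [[1,0.0002,0,0,0],[1,0.0004,0,0,0],[1,0.0006,0,0,0],[1,0.0008,0,0,0],[1,0.001,0,0,0],[1,0.0012,0,0,0],[1,0.0014,0,0,0],[1,0.0015,0,0,0],[1,0.0015,0,0,0],[1,0.0015,0,0,0]]
  ]
}}

```text
t: 31.8
ee_pos: [0.5299, 0.2578, 0.0164]
orientation: [0.001, -0.01, 1.0, 0.001]
force: [7.6, 1.7, -2.5]
finger_gap: 0.0001
```

```bash
python3 - <<'E'
from h import *
for i in range(4):
    p,d=r.camera("scene");s=r.read_state();print(s['t'],s['ee_pos'],s['orientation'],s['force'],s['ft_torque'])
cv2.imwrite("pics/scene8.png",cv2.resize(p[150:330,100:360,::-1],None,fx=3,fy=3,interpolation=cv2.INTER_CUBIC))
p,d=r.camera("top");cv2.imwrite("pics/top8.png",cv2.resize(p[120:270,130:310,::-1],None,fx=4,fy=4,interpolation=cv2.INTER_CUBIC))
E
```

```text
31.85 [0.52988542 0.25778103 0.01639029] [ 8.71281221e-04 -1.00137894e-02  9.99949294e-01  6.11966857e-04] [ 7.21180693  2.95614742 -3.07389408] [ 0.50019279 -1.61495399  0.01436944]
31.9 [0.52991806 0.25780168 0.01638713] [ 8.95060590e-04 -1.00345803e-02  9.99949054e-01  6.28439523e-04] [ 7.86738007  2.19231355 -2.46053891] [ 0.35331851 -1.54603978  0.00608847]
31.95 [0.52988954 0.25780489 0.0163791 ] [ 8.69364198e-04 -1.00209864e-02  9.99949216e-01  6.24793284e-04] [ 8.86512869  2.81503733 -2.3364043 ] [ 0.4031112  -1.57747644 -0.01753795]
32.0 [0.52993104 0.2578133  0.0164031 ] [ 9.10991869e-04 -1.00402416e-02  9.99948977e-01  6.38768624e-04] [ 8.14170178  2.91971403 -1.59704275] [ 0.40429315 -1.56566737  0.00566544]
```

View pics/scene8.png

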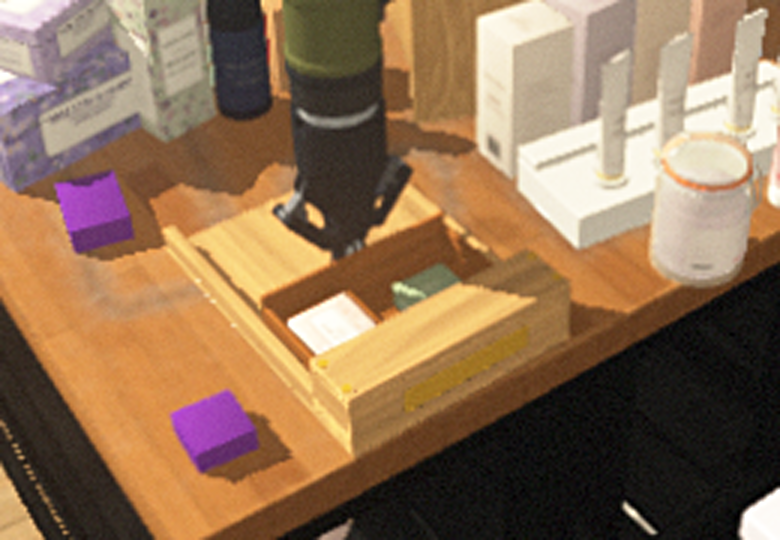

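View pics/top8.png

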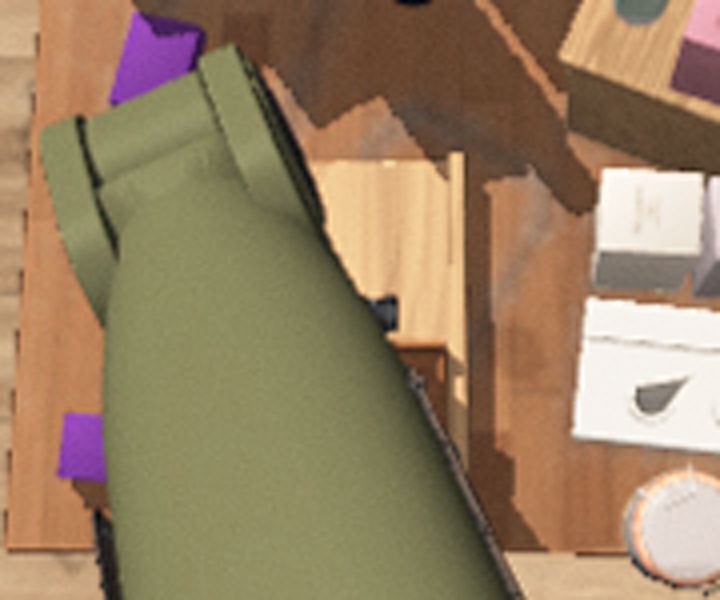

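Contact with the stop has been made: the pull rose from 4.8 to about 8 N. Tray, box and soap sit straight in the scene crop, with the box at (428,285) and the soap at (335,322). I creep another 1 mm to read the force while moving.

Emit:
{"op": "apply_moves", "data": {
  "targets": [
    [[1,0.0001,0,0,0],[1,0.0002,0,0,0],[1,0.0003,0,0,0],[1,0.0004,0,0,0],[1,0.0005,0,0,0],[1,0.0006,0,0,0],[1,0.0007,0,0,0],[1,0.0008,0,0,0],[1,0.0009,0,0,0],[1,0.001,0,0,0]]
  ]
}}

```text
t: 33.3
ee_pos: [0.5294, 0.258, 0.0166]
orientation: [0.001, -0.01, 1.0, 0.001]
force: [7.5, 2.6, -3.4]
finger_gap: -0.0003
```

```bash
python3 - <<'E'
from h import *
s=r.read_state();print(s['t'],s['ee_pos'],s['orientation'],s['force'],s['ft_torque'],s['qpos'],s['joint_torque'])
E
```

```text
33.3 [0.52939232 0.25796394 0.01655536] [ 1.31379649e-03 -1.00222301e-02  9.99948618e-01  7.67609300e-04] [ 7.46603097  2.64339806 -3.39627379] [ 0.45970623 -1.81282477 -0.01175218] [ 4.53276387e-01  4.59579239e-01 -3.60612717e-01  7.47572278e-01
  2.59930771e-04  4.33231963e-01] [ 9.14920215e-01 -5.57234430e+01  2.21679872e+01  3.99175689e+00
  5.09168599e-01 -8.24258983e-03]
```

```bash
python3 - <<'E'
from h import *
p,d=r.camera("scene");cv2.imwrite("pics/scene9.png",p[:,:,::-1])
s=r.read_state();print(s['t'],s['ee_pos'],s['orientation'],s['force'],s['ft_torque'],s['joint_torque'],s['joint_vel'])
cv2.imwrite("pics/scene9c.png",cv2.resize(p[210:290,170:300,::-1],None,fx=6,fy=6,interpolation=cv2.INTER_CUBIC))
E
```

```text
33.35 [0.52931653 0.25793828 0.01653713] [ 1.26371024e-03 -1.00123194e-02  9.99948797e-01  7.48623966e-04] [ 8.59245454  2.71474653 -2.94855852] [ 0.54058069 -1.80852688 -0.00200119] [ 9.03517026e-01 -5.57320690e+01  2.21974558e+01  3.97325948e+00
  5.00907674e-01 -8.35146377e-03] [ 0.00019548 -0.00012572  0.0008475  -0.0008228   0.00022677 -0.00011946]
```

View pics/scene9.png

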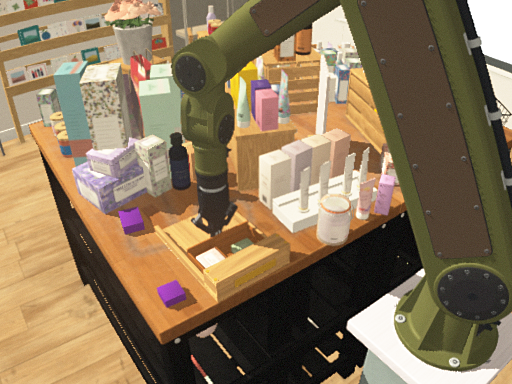

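View pics/scene9c.png

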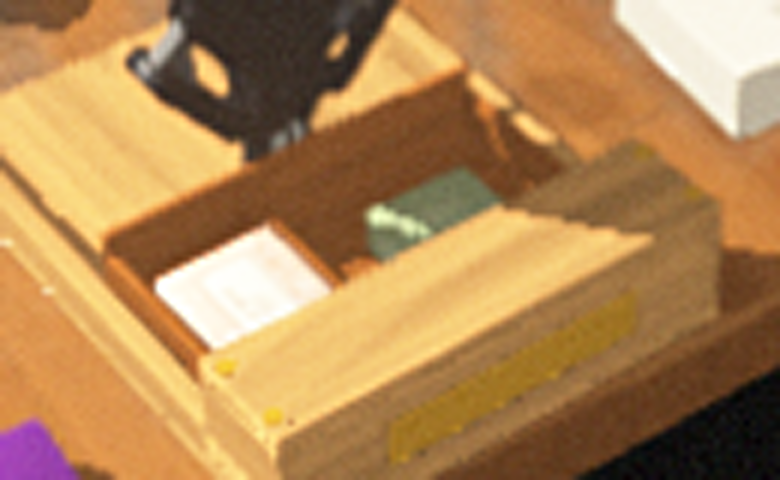

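Nothing but the fingers touches the dock or tray. The joint torques agree with a fingertip load of about 8 N, so I estimate stop travel at 2 to 4 mm. I make one last small pull of under 1 mm, then release slowly.

Emit:
{"op": "apply_moves", "data": {
  "targets": [
    [[1,0.0001,0,0,0],[1,0.0002,0,0,0],[1,0.0003,0,0,0],[1,0.0004,0,0,0],[1,0.0005,0,0,0],[1,0.0006,0,0,0],[1,0.0007,0,0,0],[1,0.0008,0,0,0],[1,0.0008,0,0,0],[1,0.0008,0,0,0]]
  ]
}}

```text
t: 34.6
ee_pos: [0.5289, 0.2579, 0.0166]
orientation: [0.002, -0.01, 1.0, 0.001]
force: [9.7, 2.3, -3.3]
finger_gap: -0.0002
```

```bash
python3 - <<'E'
from h import *
s=r.read_state();print(s['t'],s['ee_pos'],s['orientation'],s['force'],s['joint_torque'])
E
```

```text
34.6 [0.52886624 0.25792736 0.0166298 ] [ 1.55414869e-03 -9.97201334e-03  9.99948791e-01  7.48171265e-04] [ 9.72912369  2.2735492  -3.30697937] [ 1.13796920e+00 -5.56239831e+01  2.18126643e+01  4.23975796e+00
  6.25292603e-01 -5.60799090e-03]
```

The pull is now about 9.5 N, some 4.7 N above sliding. I release slowly.

Emit:
{"op": "apply_moves", "data": {
  "targets": [
    [[1,-0.0003,0,0,0],[1,-0.0006,0,0,0],[1,-0.0009,0,0,0],[1,-0.0012,0,0,0],[1,-0.0015,0,0,0],[1,-0.0018,0,0,0],[1,-0.0021,0,0,0],[1,-0.0024,0,0,0],[1,-0.0027,0,0,0],[1,-0.003,0,0,0]]
  ]
}}

```text
t: 35.85
ee_pos: [0.5292, 0.2567, 0.0159]
orientation: [-0.001, -0.01, 1.0, -0.0]
force: [1.9, 0.6, 0.0]
finger_gap: 0.0002
```

Emit:
{"op": "apply_moves", "data": {
  "targets": [
    [[1,-0.0003,0,0,0],[1,-0.0006,0,0,0],[1,-0.0009,0,0,0],[1,-0.0012,0,0,0],[1,-0.0015,0,0,0],[1,-0.0018,0,0,0],[1,-0.0021,0,0,0],[1,-0.0024,0,0,0],[1,-0.0027,0,0,0],[1,-0.003,0,0,0]]
  ]
}}

```text
t: 37.1
ee_pos: [0.533, 0.2571, 0.0163]
orientation: [-0.0, -0.01, 1.0, -0.0]
force: [0.4, -0.3, 0.2]
finger_gap: 0.0001
```

Emit:
{"op": "apply_moves", "data": {
  "targets": [
    [[1,-0.004,0,0,0],[1,-0.008,0,0,0],[1,-0.014,0,0,0],[1,-0.018,0,0,0],[1,-0.018,0,-0.01,0],[1,-0.018,0,-0.03,0],[1,-0.018,0,-0.06,0],[1,-0.018,0,-0.09,0],[1,-0.018,0,-0.13,0],[1,-0.018,0,-0.17,0]]
  ]
}}

```text
t: 38.35
ee_pos: [0.5507, 0.2574, 0.1882]
orientation: [0.0, -0.01, 1.0, 0.0]
force: [1.7, -0.0, 0.0]
finger_gap: 0.0001
```

Emit:
{"op": "apply_moves", "data": {
  "targets": [
    [[1,0,-0.05,0,0],[1,0,-0.1,0,0],[1,0,-0.15,0,0],[1,0,-0.2,0,0],[1,0,-0.25,0,0],[1,0,-0.3,0,0],[1,0,-0.35,0,0],[1,0,-0.38,0,0],[1,0,-0.38,0,0],[1,0,-0.38,0,0]]
  ]
}}

```text
t: 39.6
ee_pos: [0.5585, -0.1219, 0.1866]
orientation: [0.0, -0.01, 1.0, 0.0]
force: [0.6, 0.1, -0.3]
finger_gap: 0.0
```

```bash
python3 - <<'E'
from h import *
s=r.read_state();print(s['t'],s['ee_pos'],s['force'])
p,d=r.camera("scene");cv2.imwrite("pics/scene10.png",cv2.resize(p[150:330,100:360,::-1],None,fx=3,fy=3,interpolation=cv2.INTER_CUBIC))
p,d=r.camera("top");cv2.imwrite("pics/top10.png",cv2.resize(p[120:270,130:310,::-1],None,fx=4,fy=4,interpolation=cv2.INTER_CUBIC))
E
```

```text
39.6 [ 0.55846725 -0.12191469  0.18664176] [ 0.63537662  0.07404635 -0.34736892]
```

View pics/scene10.png

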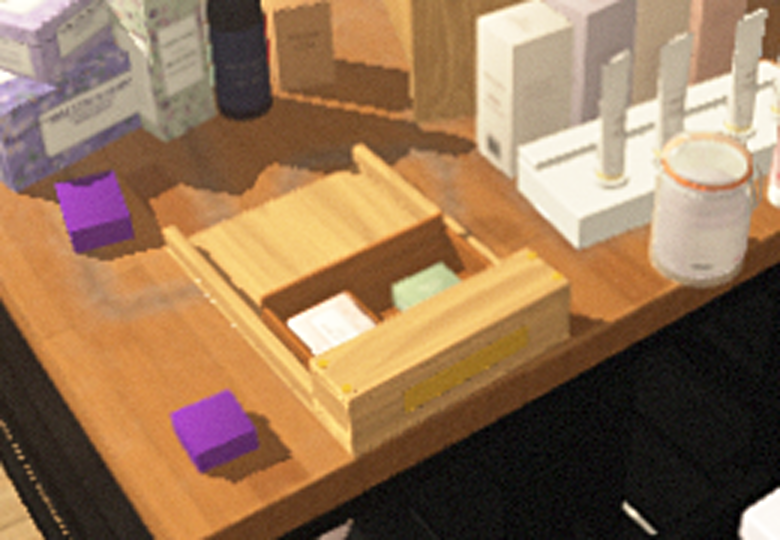

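View pics/top10.png

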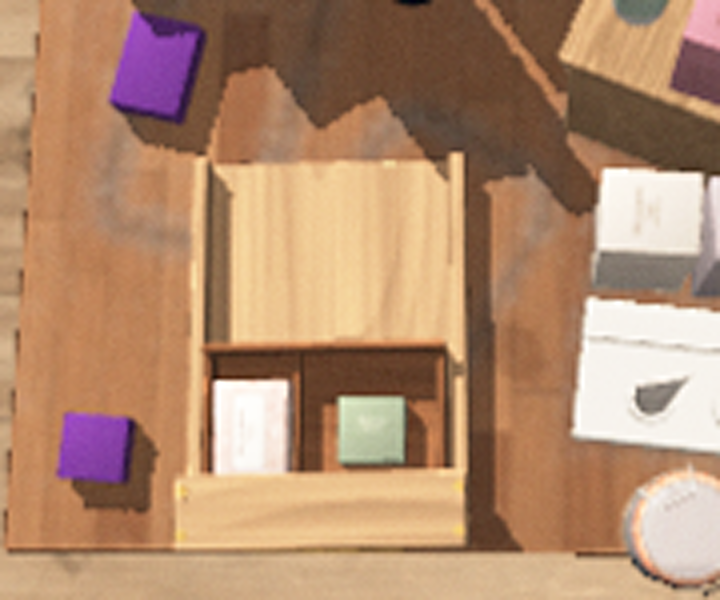

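The tray is square in the dock under the roof, with its far wall at top crop y≈346. The balm lies flat in the right bay at (371,430), the soap is in the left bay at (252,425), and the other goods look unmoved. The arm is clear, so I hand in.

```bash
python3 - <<'E'
from h import *
print(r.job_done(), r.read_state()['t'])
E
```

```text
the job is handed in; nothing more can be done
the job is handed in; nothing more can be done
```

The job is done and handed in at about 40 s: the green box lies flat in the tray's right bay, and the tray rests under the roof against the stop.

- **Placing the box:** I lifted it off the runway and set it in the empty bay. The last pictures show it and the soap lying flat in their bays, and the tray square in the dock.
- **Drawing the tray home:** I hooked the shut fingers behind the far wall and pulled in steps of 3 to 4 mm near the stop. Sliding took about 4.8 N, and the pull peaked at about 9.7 N before I eased off slowly.
- **Bystanders:** The jar and the other goods near the dock look unmoved in the last pictures. I did not measure each one.

**Stop travel:** My two estimates disagree. From the tool's movement after first contact I get 3 to 5 mm at the peak. The force rise alone, at 2.5 N per mm, gives only about 2 mm. The fingers also pushed up on the far wall by about 3 N, which would have lowered friction and so made the force reading low.

**Not checked:** I did not measure the travel left after letting go. With about 4.8 N of friction holding the tray, it may have settled back to about 2 mm, the lower end of the range.

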